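# Collapse the bare telescopic stand in the fluids lab

### The job

Put the bare telescopic stand (the one with only a flat cap on top, nothing on it) away by pressing it straight down from above until it is fully collapsed: first the innermost tube fully home into the middle tube, then the middle tube fully home into the base tube. Leave the other stand, the one that carries the small funnel, at the height it is set to.

Things in the scene. Friction and masses are not known exactly. Their poses are not given: they have to be found in the camera images.
- cap_top (a point): Centre of the flat top of the round black cap (44 mm across, 10 mm thick) on the bare stand: where to press. The stand is upright, round about its axis and fixed: foot disc 100 mm across, 14 mm thick; base tube 40 mm across with a 48 mm rim, its top 110 mm above the surface. The cap top is at 132 mm + bare_inner + bare_middle above the surface (132 mm collapsed). z is up.
- bare_inner (a joint): How far the bare stand's inner tube (20 mm across, carrying the cap) is drawn out of the middle tube, in m: 0 is fully home, the cap resting on the middle tube's collar; at most 0.06. Friction about 3 N; it stays where left. A push on the cap moves this tube first; once it is home the same push moves the middle tube.
- bare_middle (a joint): How far the bare stand's middle tube (31 mm across, with a dark collar 40 mm across and 12 mm tall on top) is drawn out of the base tube, in m: 0 is fully home, its collar resting on the base tube's rim; at most 0.06. Friction about 9 N; it stays where left.
- funnel_rim (a point): Centre of the top rim of the small red funnel (104 mm across, 85 mm tall) carried by the other telescopic stand, which must be left as it is. That stand is upright and fixed, with the same foot, base tube and middle tube; the rim is 0.25 to 0.31 m above the surface. z is up.
Not all that is in view belongs to the job. Leave any blue look-alike of the part that bears cap_top alone.

How it is judged:
By the outcome, as a careful person would: the job done as asked, in the order asked, and still so for the second after the job is handed in, with the robot touching nothing.
It also fails if it takes over 32 s, if anything falls off the work surface, if the arm or the gripper's body presses on something with over 40 N, if the wrist force passes 120 N, or if a joint passes its speed limit or range.

### The arm

A 6-joint arm with a two-finger parallel gripper is mounted at the origin on the work surface. World frame = base frame: x ahead of the robot, y to its left, z up, the work surface at z = 0. Lengths are in m, angles in rad, forces in N, time in s.
With the tool pointing down it reaches from about 0.35 to 0.775 m from the base axis. Payload 7.3 kg.
Tool frame: the origin (TCP) lies at the very end of the fingers, on their centre line; the grasp point (between the pads) lies 19 mm behind it; z points along the fingers, x is the direction in which the jaws open and shut, and the axes are right-handed (so a half turn about z gives the same grasp; the last joint's range is limited). The gripper opens to 92 mm and grips with 3 to 60 N. Pads are 19 mm wide; open, the fingers measure 130 mm over their backs; the gripper's body (75 mm by 190 mm) begins 47 mm behind the grasp point.
Start: joints at [1.029, 0.342, 1.524, -0, 1.275, -0.146], TCP at [0.202, 0.484, 0.191] pointing down, gripper open.
Joint ranges: [-2.53, 2.53], [-0.77, 2.02], [0.04, 2.7], [-1, 4.14], [0.28, 2.66], [-3.11, 3.11]. Speed limits (rad/s): [2.57, 2.57, 3.14, 3.14, 3.14, 3.14].

### API

Orientations are given as [roll, pitch, yaw] about the fixed x, y, z axes, in that order (R = Rz(yaw) Ry(pitch) Rx(roll)).
In Python, from cell import robot, read_camera, nets gives the robot as it stands. The module is installed in compiled form; this text tells all that it offers.
- The arm moves only by the tool carry_out, never from a script. Its arguments are lists of equal length, an entry for each row: "translation": the shift along the tool's x, y, z in m, a list of three; "turn": the turn, a rotation vector about the tool's x, y, z in rad, a list of three; "gripper": the gripper's target within -1 to 1 (shut at 1, half-way at 0, fully open at -1). A call has 1 to 10 rows; each row shifts and turns the commanded pose from where the row before left it, along the tool's axes as they then stand; what a row does not reach is not made up. A row lasts 1/10 s, in which the tool goes at most 50 mm and 8.59 degrees, less where a joint would pass 70% of its speed; a pose out of reach is approached as far as the arm can. A call with a gripper value outside its range is refused whole. The fingers move at their own pace and stop on an object; "squeeze" is the grip in N (left out, the last holds). Time passes only in rows, so rows that do not move let the fingers close. It gives the time, the measured TCP pose, the force and the opening at its end, in the units of the state.
- robot.observe(): the state, without advancing time (a new reading comes with each control period).
- read_camera(name): name is "scene" or "top"; returns a dict with "img" (480x640x3 uint8, red, green, blue), "fx", "fy", "cx", "cy" (pixels), "distortion" ([k1, k2, p1, p2, k3] as OpenCV has them; the pictures are not rectified), "world_from_camera" (4x4, takes a point from camera to world coordinates). Camera axes: x right, y down, z forward; pixel columns grow to the right and rows downward; lengths in m; the calibration is good to about 2 mm. A picture is of the moment at which its call begins. There is no depth.
- robot.hand_in(): hands the job in, once; it reports no verdict.
Trained networks look in a picture, given as the dict that the camera call returned (one of the last four; its "shot" number tells which), for a name from the list of things; names that differ only in an ending like _2 or _b are one class to them, and where a whole thing is asked for, a point or a joint stands for the part that bears it (a point fixed in the world has none). Each returns a list of dicts, best first, with "score" (0 to 1); they miss things now and then, are a little off and sometimes report something else, mostly with a low value. They report only what shows in the picture. A call takes as long as a camera call. They do not tell look-alikes from the thing itself.
- nets.regions_of(picture, name): "region" (480x640 bool, what is visible of it) and "pixel" ([column, row] in pixels, amid what is visible of it).
- nets.tip_of(picture, name): "pixel" ([column, row] in pixels: a listed point, or the origin of a listed thing).
The state is a dict: "time": time; "qpos": joint angles; "qvel": joint speeds; "joint_efforts": joint torques, N m; "tool_pos": TCP position; "tool_rot": TCP orientation; "contact_force": force on the tool from outside, world axes, zero at the start; "torque": the same for the moment, N m; "opening": finger opening in m.
Only numpy, scipy, OpenCV 4.12 (cv2) and the standard library are available. Lean on these libraries where they do the work, as an engineer would, in place of code of your own. Each camera call takes 0.05 s, during which the arm holds its last target. There are 200 camera calls.

## Working session

There is one attempt and no reset: what is moved stays moved. The work goes in short steps, Python scripts to look and compute and a tool call to move; the robot and the scene stay as the last step left them, time stands still between calls to the robot, and variables do not carry over. Pictures are saved under pics/ and viewed, about 8 in all and at most 12, crops included, and the job is handed in when it is done.

Besides the shell and the picture viewer there is one more tool, called after ">>>" as name(argument=value, ...) on one line, values as JSON. carry_out: Moves the arm, as the interface text tells. Its arguments: {"type":"object","properties":{"translation":{"type":"array","items":{"type":"array","items":{"type":"number"}}},"turn":{"type":"array","items":{"type":"array","items":{"type":"number"}}},"gripper":{"type":"array","items":{"type":"number"}},"squeeze":{"type":"number"}},"required":["translation","turn","gripper"]}

```bash
mkdir -p pics; cat > h.py <<'E'
import numpy as np, cv2
from cell import robot, read_camera, nets
def ray(p,px):
    K=np.array([[p['fx'],0,p['cx']],[0,p['fy'],p['cy']],[0,0,1]]);d=np.array(p['distortion'],float)
    u=cv2.undistortPoints(np.array([[px]],float),K,d)[0,0]
    T=np.array(p['world_from_camera']);v=T[:3,:3]@np.array([u[0],u[1],1]);return T[:3,3],v/np.linalg.norm(v)
def proj(p,X):
    K=np.array([[p['fx'],0,p['cx']],[0,p['fy'],p['cy']],[0,0,1]]);d=np.array(p['distortion'],float)
    T=np.linalg.inv(np.array(p['world_from_camera']))
    return cv2.projectPoints(np.array([X],float),cv2.Rodrigues(T[:3,:3])[0],T[:3,3],K,d)[0][0,0]
def tri(rs):
    A=0;b=0
    for o,v in rs:
        P=np.eye(3)-np.outer(v,v);A=A+P;b=b+P@o
    X=np.linalg.solve(A,b);return X,[np.linalg.norm(np.cross(X-o,v)) for o,v in rs]
def save(p,n): cv2.imwrite('pics/'+n,p['img'][:,:,::-1])
E
python3 - <<'E'
from h import *
ps={n:read_camera(n) for n in('scene','top')}
for n,p in ps.items():
    save(p,n+'1.png');print(n,np.round(np.array(p['world_from_camera'])[:3,3],3))
    for k in('cap_top','funnel_rim'):
        print(k,[(np.round(r['pixel'],1),round(r['score'],2)) for r in nets.tip_of(p,k)])
for k in('cap_top','funnel_rim'):
  for a in nets.tip_of(ps['scene'],k):
    for b in nets.tip_of(ps['top'],k):
      print(k,tri([ray(ps['scene'],a['pixel']),ray(ps['top'],b['pixel'])]))
print(robot.observe())
E
```

```text
scene [ 1.336 -0.17   0.692]
cap_top [(array([218.3, 222.5]), 0.95), (array([200.4, 229.8]), 0.58)]
funnel_rim [(array([439.9, 163.8]), 0.96)]
top [0.388 0.011 0.837]
cap_top [(array([430.2, 185.6]), 0.96), (array([454.2, 300.7]), 0.81)]
funnel_rim [(array([140.5, 207.9]), 0.86)]
cap_top (array([ 0.58659328, -0.16313838,  0.23745977]), [np.float64(0.0002404487468394214), np.float64(0.00024044874683945404)])
cap_top (array([ 0.43446376, -0.18333845,  0.15438679]), [np.float64(0.023235203101082645), np.float64(0.023235203101082715)])
cap_top (array([ 0.59005921, -0.18013647,  0.22538132]), [np.float64(0.012813947585101446), np.float64(0.012813947585101374)])
cap_top (array([ 0.43291717, -0.2049105 ,  0.13514042]), [np.float64(0.008248358134848017), np.float64(0.008248358134847925)])
funnel_rim (array([0.55588571, 0.2241379 , 0.28900218]), [np.float64(0.0020993259600984764), np.float64(0.002099325960098491)])
{'time': 0.55, 'qpos': array([ 1.02901948e+00,  3.41988640e-01,  1.52411405e+00, -2.29045516e-05,
        1.27541017e+00, -1.46032110e-01]), 'qvel': array([-5.43077753e-05, -1.57552109e-04,  2.90030191e-05, -3.26531912e-03,
        8.30042909e-05,  3.93231164e-05]), 'joint_efforts': array([ 2.46414393e-04, -4.30882323e+01, -2.44360936e+01,  7.18623656e-02,
        4.86517651e-02, -1.39277407e-05]), 'tool_pos': array([0.20239302, 0.48443105, 0.1908415 ]), 'tool_rot': array([ 3.14155936e+00, -7.57573544e-05,  1.17505826e+00]), 'contact_force': array([-0.28692065,  0.3148863 , -0.9449733 ]), 'torque': array([-0.03621771,  0.0141533 , -0.01694813]), 'opening': 0.09221223586092468}
```

View pics/scene1.png

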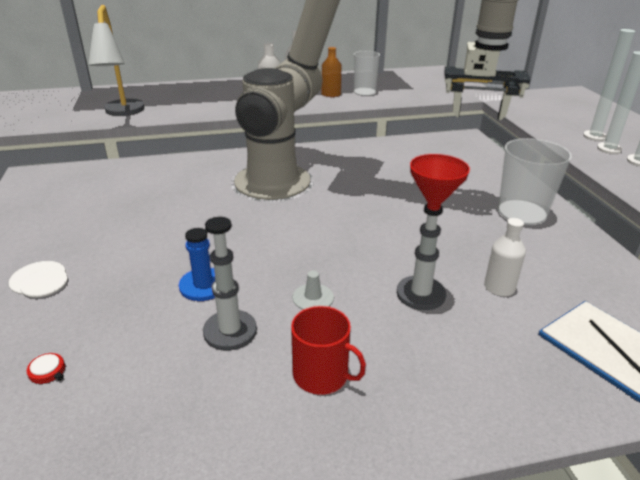

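View pics/top1.png

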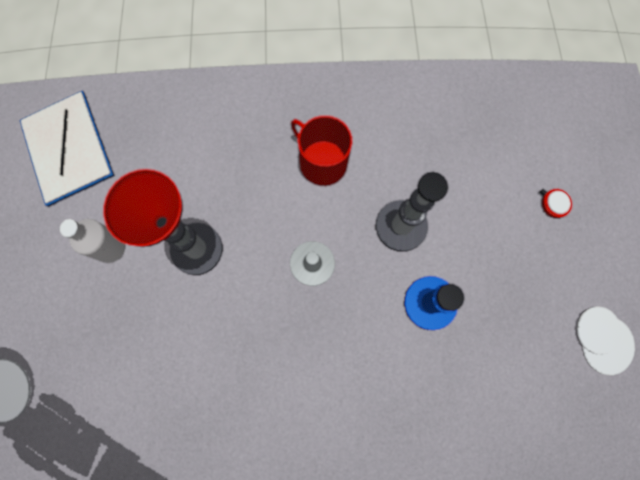

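The scene view shows the bare stand's cap at (218,224) and the blue look-alike's at (197,234). In the top view they are at (432,187) and (449,297). The cap triangulates to about (0.587, -0.163, 0.237). I'll cross-check that against the foot disc and cap outline.

```bash
python3 - <<'E'
from h import *
p=read_camera('top')
print('foot z.014',[o+v*(.014-o[2])/v[2] for o,v in [ray(p,(402,225))]])
g=cv2.cvtColor(p['img'],cv2.COLOR_RGB2GRAY)
m=(g<50).astype(np.uint8);n,l,st,c=cv2.connectedComponentsWithStats(m[165:210,400:455])
print(st,c+[400,165])
for X in([.587,-.163,.237],[.587,-.163,.014],[.587,-.163,.0],[.587+.05,-.163,.014],[.587-.05,-.163,.014],[.587,-.113,.014],[.587,-.213,.014]):print(X,proj(p,X))
R=nets.regions_of(p,'cap_top');print([(r['pixel'],r['score'],r['region'].sum()) for r in R])
o=robot.observe();d=np.array([.587,-.163,.32])-o['tool_pos'];y=o['tool_rot'][2]
print('tool shift',d@[np.cos(y),np.sin(y),0],d@[np.sin(y),-np.cos(y),0],-d[2])
cv2.imwrite('pics/c.png',cv2.resize(p['img'][150:260,360:480,::-1],None,fx=5,fy=5))
E
```

```text
foot z.014 [array([ 0.58498987, -0.16709187,  0.014     ])]
[[   0    0   55   45 1665]
 [   9    8   38   37  803]
 [   2   38    3    4    6]
 [   0   44    1    1    1]] [[426.15375375 185.41501502]
 [428.96886675 190.12702366]
 [402.83333333 204.66666667]
 [400.         209.        ]]
[0.587, -0.163, 0.237] [429.81643889 185.42696737]
[0.587, -0.163, 0.014] [399.75472302 224.0417414 ]
[0.587, -0.163, 0.0] [398.36283507 225.82351278]
[0.637, -0.163, 0.014] [397.58490002 198.514007  ]
[0.5369999999999999, -0.163, 0.014] [401.9143753  250.22034705]
[0.587, -0.113, 0.014] [373.28056706 225.04841951]
[0.587, -0.213, 0.014] [425.99805734 223.05483986]
[([429.4, 188.0], 0.78, np.int64(771)), ([451.4, 298.6], 0.69, np.int64(588))]
tool shift -0.44913448824301505 0.6044793449820766 -0.12913328483583314
```

View pics/c.png

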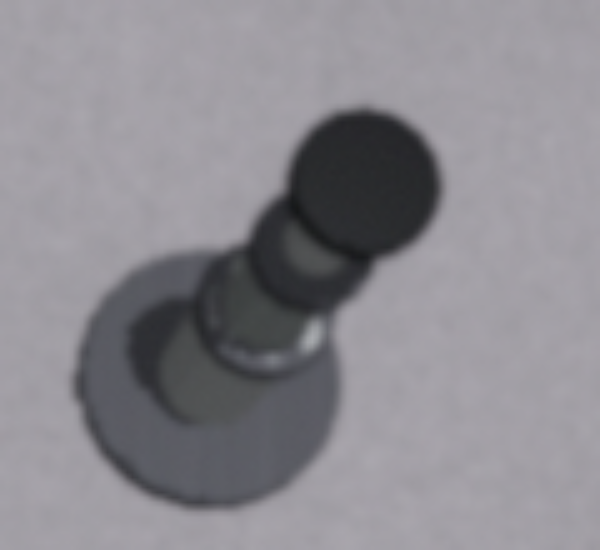

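The crop shows the cap centre at about (433,187) and the foot centre at about (402,225.6). They agree on an axis of about (0.585, -0.167). Next I raise the arm, shut the fingers and travel over.

>>> carry_out(translation=[[0,0,-0.045],[0,0,-0.045],[0,0,-0.04],[-0.027,0.036,0],[-0.027,0.036,0],[-0.027,0.036,0],[-0.027,0.036,0],[-0.027,0.036,0],[-0.027,0.036,0],[-0.027,0.036,0]], turn=[[0,0,0],[0,0,0],[0,0,0],[0,0,0],[0,0,0],[0,0,0],[0,0,0],[0,0,0],[0,0,0],[0,0,0]], gripper=[1,1,1,1,1,1,1,1,1,1], squeeze=20)

```text
time: 1.65
tool_pos: [0.3626, 0.2112, 0.3211]
tool_rot: [3.141, -0.001, 1.175]
contact_force: [0.3, 0.6, 0.7]
opening: 0.0162
```

>>> carry_out(translation=[[-0.027,0.036,0],[-0.027,0.036,0],[-0.027,0.036,0],[-0.027,0.036,0],[-0.027,0.036,0],[-0.027,0.036,0],[-0.027,0.036,0],[-0.027,0.036,0],[-0.027,0.036,0],[0,0,0]], turn=[[0,0,0],[0,0,0],[0,0,0],[0,0,0],[0,0,0],[0,0,0],[0,0,0],[0,0,0],[0,0,0],[0,0,0]], gripper=[1,1,1,1,1,1,1,1,1,1])

```text
time: 2.65
tool_pos: [0.5686, -0.141, 0.3184]
tool_rot: [-3.14, 0.001, 1.17]
contact_force: [-0.9, 0.6, -0.5]
opening: 0.0002
```

>>> carry_out(translation=[[-0.009,0.0125,0],[-0.009,0.0125,0],[0,0,0.02],[0,0,0.02],[0,0,0.015],[0,0,0],[0,0,0]], turn=[[0,0,0],[0,0,0],[0,0,0],[0,0,0],[0,0,0],[0,0,0],[0,0,0]], gripper=[1,1,1,1,1,1,1])

```text
time: 3.35
tool_pos: [0.5835, -0.1621, 0.2664]
tool_rot: [3.141, -0.0, 1.175]
contact_force: [0.1, 1.0, 0.9]
opening: 0.0004
```

```bash
python3 - <<'E'
from h import *
o=robot.observe();print(o['tool_pos'],o['tool_rot'],o['contact_force'])
p=read_camera('scene');q=read_camera('top')
print(proj(p,o['tool_pos']),proj(q,o['tool_pos']))
a=cv2.resize(p['img'][130:360,140:300],None,fx=2.5,fy=2.5);b=cv2.resize(q['img'][140:260,360:480],None,fx=3.3,fy=3.3)
im=np.zeros((600,800,3),np.uint8);im[:a.shape[0],:400]=a;im[:b.shape[0],400:400+b.shape[1]]=b
cv2.imwrite('pics/d.png',im[:,:,::-1])
E
```

```text
[ 0.58346062 -0.16210907  0.26639331] [ 3.14133945e+00 -1.89249582e-04  1.17540187e+00] [0.12429934 0.99131931 0.90110925]
[216.96109989 205.92522637] [434.95802987 180.83253545]
```

View pics/d.png

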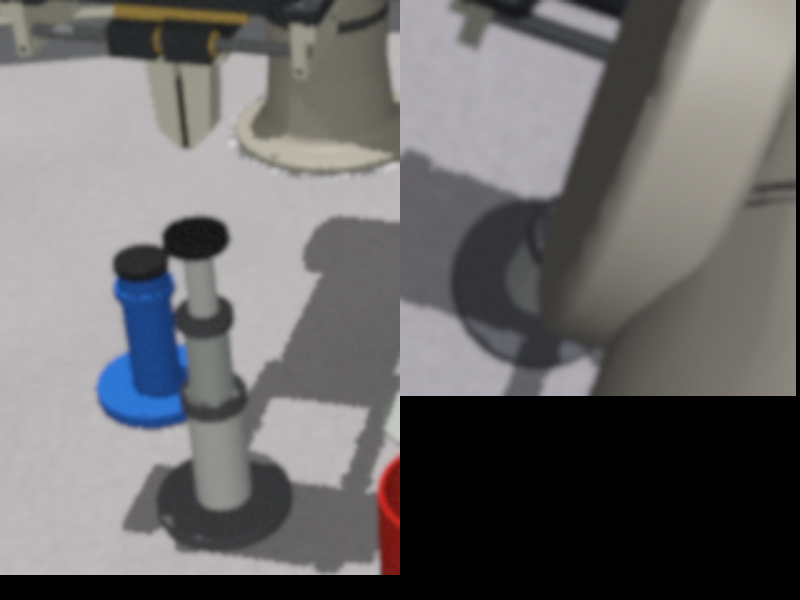

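The tip shows at about (213.6,188) in the scene view, but the projected TCP is (217,206). I need to check the calibration before pressing.

```bash
python3 - <<'E'
from h import *
p=read_camera('scene');q=read_camera('top')
print(p['fx'],p['fy'],p['cx'],p['cy'],p['distortion']);print(q['fx'],q['cx'],q['cy'],q['distortion'])
print('base',proj(p,[0,0,0]),'r',proj(p,[.1,0,0]),'starttip',proj(p,[.2024,.4844,.1908]))
for s in(1,-1):print('start fingers',proj(p,[.2024+s*.046*.386,.4844+s*.046*.923,.1908]))
for X in([.585,-.167,.237],[.585,-.167,.014],[.585,-.167,.110],[.585,-.167,.132]):print(X,proj(p,X),proj(q,X))
print('mug etc; foot from scene',[o+v*(.014-o[2])/v[2] for o,v in [ray(p,(140+225/2.5,130+498/2.5))]])
print(robot.observe()['tool_pos'])
E
```

```text
533.4658755915654 533.4658755915654 314.1859597916759 238.96093674955196 [-0.00546102  0.          0.          0.          0.        ]
454.08246874834066 311.90189823941233 241.6421101812427 [-0.10935913  0.          0.          0.          0.        ]
base [270.80601446 180.60597025] r [276.32333713 197.57036539] starttip [474.15726778 130.20427964]
start fingers [493.37557234 131.59664865]
start fingers [455.12970582 128.82742894]
[0.585, -0.167, 0.237] [215.70399652 222.46690535] [432.76369121 186.69670507]
[0.585, -0.167, 0.014] [227.38958031 325.07925233] [401.95111849 224.9965933 ]
[0.585, -0.167, 0.11] [222.7327807  284.22904023] [413.09527893 211.17427552]
[0.585, -0.167, 0.132] [221.59090627 274.20391936] [416.04033153 207.51589739]
mug etc; foot from scene [array([ 0.59704262, -0.16321233,  0.014     ])]
[ 0.58383247 -0.16249903  0.26694583]
```

Base and foot project correctly, but the visible tip sits about 17 px above the reported TCP. I'll move the tool to where both cameras can see the tip and triangulate it.

>>> carry_out(translation=[[0,0,-0.02],[0,0,-0.02],[0,0,0],[0,0,0],[0,0,0],[0,0,0],[0,0,0],[0,0,0]], turn=[[0,0,0.147],[0,0,0.147],[0,0,0.147],[0,0,0.147],[0,0,0.147],[0,0,0.147],[0,0,0.147],[0,0,0.147]], gripper=[1,1,1,1,1,1,1,1])

```text
time: 4.35
tool_pos: [0.5836, -0.1625, 0.3065]
tool_rot: [3.141, -0.001, -0.007]
contact_force: [-0.0, 0.8, 0.1]
opening: 0.0003
```

>>> carry_out(translation=[[-0.03,0.037,0],[-0.03,0.037,0],[-0.03,0.037,0],[-0.03,0.037,0],[-0.03,0.037,0],[-0.03,0.037,0],[0,0,0],[0,0,0],[0,0,0],[0,0,0]], turn=[[0,0,0],[0,0,0],[0,0,0],[0,0,0],[0,0,0],[0.14,0,0],[0.14,0,0],[0.14,0,0],[0,0,0],[0,0,0]], gripper=[1,1,1,1,1,1,1,1,1,1])

```text
time: 5.35
tool_pos: [0.4031, -0.3851, 0.3049]
tool_rot: [-2.722, 0.001, -0.002]
contact_force: [0.1, 0.1, 0.4]
opening: 0.0005
```

```bash
python3 - <<'E'
from h import *
o=robot.observe();print(o['tool_pos'],o['tool_rot'],o['contact_force'])
p=read_camera('scene');q=read_camera('top')
a=proj(p,o['tool_pos']);b=proj(q,o['tool_pos']);print(a,b)
im=np.zeros((600,800,3),np.uint8)
for k,(c,w) in enumerate([(p,a),(q,b)]):
    x,y=int(np.clip(w[0]-67,0,506)),int(np.clip(w[1]-90,0,300));print('origin',x,y)
    m=cv2.resize(c['img'][y:y+180,x:x+133],(399,540),interpolation=cv2.INTER_CUBIC);cv2.drawMarker(m,(int((w[0]-x)*3),int((w[1]-y)*3)),(255,0,255),0,14)
    im[:540,400*k:400*k+399]=m
cv2.imwrite('pics/e.png',im[:,:,::-1])
E
```

```text
[ 0.40310326 -0.38512449  0.3048995 ] [-2.72203582e+00  6.52710251e-04 -2.09186964e-03] [0.14647199 0.10094587 0.41141686]
[ 79.8692572  149.51174636] [629.82341154 304.91762697]
origin 12 59
origin 506 214
```

View pics/e.png

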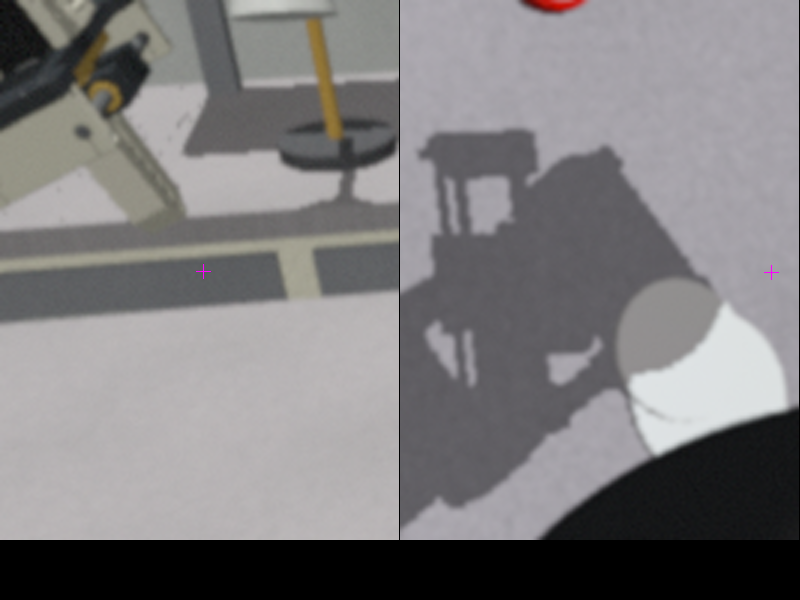

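The tip shows at (65,132) in the scene view against a predicted (80,149.5). It's also absent from the predicted spot in the top view. So the reported TCP really does differ from what the cameras see. I'll bring the tool further into the top view.

>>> carry_out(translation=[[0,-0.024,0.029],[0,-0.024,0.029],[0,-0.024,0.029],[0,0,0],[0,0,0]], turn=[[0,0,0],[0.14,0,0],[0.14,0,0],[0,0,0],[0,0,0]], gripper=[1,1,1,1,1])

```text
time: 5.95
tool_pos: [0.4037, -0.2813, 0.2617]
tool_rot: [-2.447, -0.001, 0.001]
contact_force: [-0.4, -0.2, -0.5]
opening: 0.0005
```

```bash
python3 - <<'E'
from h import *
o=robot.observe();print(o['tool_pos'],o['tool_rot'],o['qpos'])
p=read_camera('scene');q=read_camera('top')
a=proj(p,o['tool_pos']);b=proj(q,o['tool_pos']);print(a,b)
im=np.zeros((600,800,3),np.uint8)
for k,(c,w) in enumerate([(p,a),(q,b)]):
    x,y=int(np.clip(w[0]-80,0,440)),int(np.clip(w[1]-150,0,180));print('origin',x,y)
    m=cv2.resize(c['img'][y:y+300,x:x+200],(400,600),interpolation=cv2.INTER_CUBIC);cv2.drawMarker(m,(int((w[0]-x)*2),int((w[1]-y)*2)),(255,0,255),0,14)
    im[:,400*k:400*k+400]=m
cv2.imwrite('pics/f.png',im[:,:,::-1])
E
```

```text
[ 0.40373913 -0.28128148  0.26173607] [-2.44741062e+00 -1.09790948e-03  6.22856673e-04] [-1.01726793  0.58229014  1.16351189  0.37652432  1.98434624 -0.97092083]
[145.18784497 166.72288687] [536.58016426 311.85159718]
origin 65 16
origin 440 161
```

View pics/f.png

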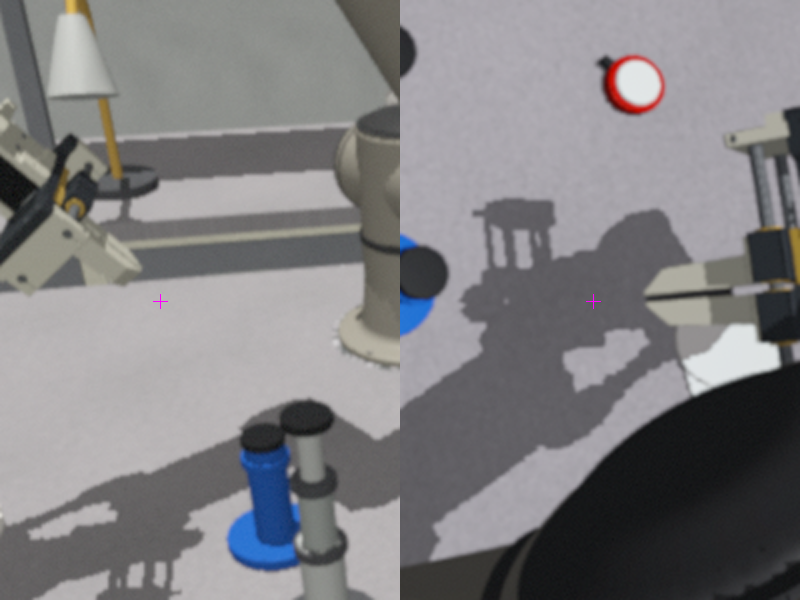

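```bash
python3 - <<'E'
from h import *
from scipy.spatial.transform import Rotation as R
p=read_camera('scene');q=read_camera('top');o=robot.observe()
for s in((128.5,151.5),(132,149),(124,154)):
    X,e=tri([ray(p,s),ray(q,(563.5,309.5))]);d=X-o['tool_pos']
    Rm=R.from_euler('xyz',o['tool_rot']).as_matrix()
    print(X,e,'world',d,'tool',Rm.T@d)
E
```

```text
[ 0.40349153 -0.30332795  0.29295792] [np.float64(0.0018891364027576393), np.float64(0.001889136402757761)] world [-0.00028936 -0.02132883  0.03089104] tool [-0.00020389 -0.00338124 -0.03738696]
[ 0.40347641 -0.29816012  0.29817508] [np.float64(4.105626464361532e-06), np.float64(4.1056264641765085e-06)] world [-0.00030447 -0.01616101  0.0361082 ] tool [-0.00021027 -0.01069106 -0.03808845]
[ 0.40348451 -0.30954486  0.28747361] [np.float64(0.00456011802176078), np.float64(0.004560118021760879)] world [-0.00029637 -0.02754574  0.02540672] tool [-0.00021959  0.00490562 -0.03715164]
```

The two views triangulate cleanly. The real fingertips end about 37 mm short of the reported TCP along the tool axis, with nearly no lateral offset. Contact should therefore come at a reported z of about 0.20 and full collapse at about 0.095. I'll upright the tool and go over the cap.

>>> carry_out(translation=[[0,0,0],[0,0,0],[0,0,0],[0,0,0],[0,0,0]], turn=[[-0.14,0,0],[-0.14,0,0],[-0.14,0,0],[-0.14,0,0],[-0.134,0,0]], gripper=[1,1,1,1,1])

```text
time: 6.65
tool_pos: [0.404, -0.2822, 0.2631]
tool_rot: [3.138, -0.005, -0.001]
contact_force: [0.3, 0.2, -0.3]
opening: 0.0005
```

>>> carry_out(translation=[[0.036,-0.0232,-0.006],[0.036,-0.0232,-0.006],[0.036,-0.0232,-0.006],[0.036,-0.0232,-0.006],[0.036,-0.0232,-0.006],[0,0,0],[0,0,0]], turn=[[0,0,0],[0,0,0],[0,0,0],[0,0,0],[0,0,0],[0,0,0],[0,0,0]], gripper=[1,1,1,1,1,1,1])

```text
time: 7.35
tool_pos: [0.5841, -0.1652, 0.2919]
tool_rot: [-3.137, -0.001, 0.001]
contact_force: [0.3, 0.2, -0.5]
opening: 0.0006
```

>>> carry_out(translation=[[0,0,0.02],[0,0,0.02],[0,0,0.01],[0,0,0.005],[0,0,0.005],[0,0,0.005],[0,0,0.005],[0,0,0]], turn=[[0,0,0],[0,0,0],[0,0,0],[0,0,0],[0,0,0],[0,0,0],[0,0,0],[0,0,0]], gripper=[1,1,1,1,1,1,1,1])

```text
time: 8.15
tool_pos: [0.5832, -0.165, 0.2207]
tool_rot: [-3.135, 0.001, -0.001]
contact_force: [-1.2, -0.3, 0.2]
opening: 0.0001
```

```bash
python3 - <<'E'
from h import *
p=read_camera('scene')
cv2.imwrite('pics/g.png',cv2.resize(p['img'][150:350,130:330,::-1],(600,600),interpolation=cv2.INTER_CUBIC))
E
```

```text
(no output)
```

View pics/g.png

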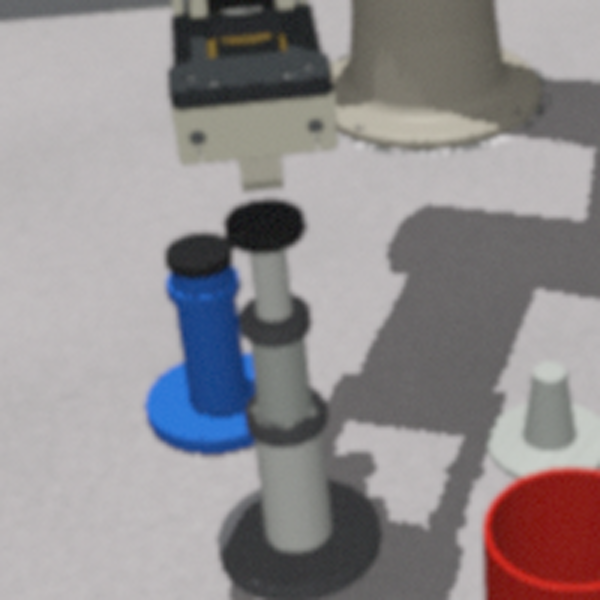

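The tip at (263,187) in the crop lines up with the cap at (266,222), with a gap of about 20 mm and no contact. Continuing gently.

>>> carry_out(translation=[[0,0,0.005],[0,0,0.005],[0,0,0.003],[0,0,0.003],[0,0,0.003],[0,0,0.003],[0,0,0.003],[0,0,0.003]], turn=[[0,0,0],[0,0,0],[0,0,0],[0,0,0],[0,0,0],[0,0,0],[0,0,0],[0,0,0]], gripper=[1,1,1,1,1,1,1,1])

```text
time: 9.0
tool_pos: [0.5835, -0.1649, 0.1933]
tool_rot: [-3.136, -0.0, -0.001]
contact_force: [-0.4, 0.7, 2.1]
opening: 0.0002
```

>>> carry_out(translation=[[0,0,0.004],[0,0,0.004],[0,0,0.004],[0,0,0.004],[0,0,0.004],[0,0,0.004]], turn=[[0,0,0],[0,0,0],[0,0,0],[0,0,0],[0,0,0],[0,0,0]], gripper=[1,1,1,1,1,1])

```text
time: 9.6
tool_pos: [0.5835, -0.1648, 0.169]
tool_rot: [-3.136, -0.0, -0.001]
contact_force: [-0.6, -1.0, 1.7]
opening: 0.0003
```

```bash
python3 - <<'E'
from h import *
p=read_camera('scene')
cv2.imwrite('pics/i.png',cv2.resize(p['img'][150:350,130:330,::-1],(600,600),interpolation=cv2.INTER_CUBIC))
print(robot.observe()['contact_force'])
E
```

```text
[ 0.18295161 -0.59757751  1.75752173]
```

View pics/i.png

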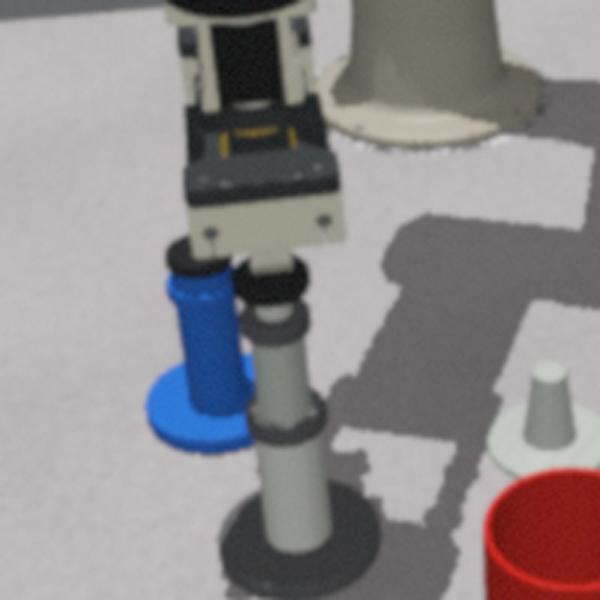

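The press works: the inner tube is nearly home. Continuing.

>>> carry_out(translation=[[0,0,0.004],[0,0,0.004],[0,0,0.004],[0,0,0.004],[0,0,0.004],[0,0,0.004],[0,0,0.004]], turn=[[0,0,0],[0,0,0],[0,0,0],[0,0,0],[0,0,0],[0,0,0],[0,0,0]], gripper=[1,1,1,1,1,1,1])

```text
time: 10.35
tool_pos: [0.5836, -0.1648, 0.1419]
tool_rot: [-3.136, -0.001, -0.001]
contact_force: [-2.8, -0.2, 7.4]
opening: 0.0006
```

>>> carry_out(translation=[[0,0,0.004],[0,0,0.004],[0,0,0.004],[0,0,0.004],[0,0,0.004],[0,0,0.004],[0,0,0.004]], turn=[[0,0,0],[0,0,0],[0,0,0],[0,0,0],[0,0,0],[0,0,0],[0,0,0]], gripper=[1,1,1,1,1,1,1])

```text
time: 11.05
tool_pos: [0.5836, -0.1648, 0.1139]
tool_rot: [-3.136, -0.001, -0.001]
contact_force: [-2.1, -1.3, 6.6]
opening: 0.0002
```

>>> carry_out(translation=[[0,0,0.003],[0,0,0.003],[0,0,0.003],[0,0,0.002],[0,0,0.002]], turn=[[0,0,0],[0,0,0],[0,0,0],[0,0,0],[0,0,0]], gripper=[1,1,1,1,1])

```text
time: 11.55
tool_pos: [0.5836, -0.1647, 0.1009]
tool_rot: [-3.136, -0.001, -0.001]
contact_force: [-3.0, -2.1, 7.4]
opening: 0.0006
```

>>> carry_out(translation=[[0,0,0.001],[0,0,0.001],[0,0,0.001]], turn=[[0,0,0],[0,0,0],[0,0,0]], gripper=[1,1,1])

```text
time: 11.85
tool_pos: [0.5836, -0.1647, 0.0979]
tool_rot: [-3.136, -0.001, -0.001]
contact_force: [-1.8, -2.0, 7.5]
opening: 0.0006
```

>>> carry_out(translation=[[0,0,0.001],[0,0,0.001],[0,0,0.001]], turn=[[0,0,0],[0,0,0],[0,0,0]], gripper=[1,1,1])

```text
time: 12.15
tool_pos: [0.5838, -0.1648, 0.0961]
tool_rot: [-3.137, -0.002, -0.001]
contact_force: [-6.4, -0.0, 19.4]
opening: 0.0005
```

>>> carry_out(translation=[[0,0,0.0007],[0,0,0.0007]], turn=[[0,0,0],[0,0,0]], gripper=[1,1])

```text
time: 12.35
tool_pos: [0.5839, -0.1649, 0.096]
tool_rot: [-3.137, -0.003, -0.001]
contact_force: [-8.5, 1.3, 24.9]
opening: 0.0005
```

>>> carry_out(translation=[[0,0,0.0007],[0,0,0.0007]], turn=[[0,0,0],[0,0,0]], gripper=[1,1])

```text
time: 12.55
tool_pos: [0.5841, -0.1649, 0.0959]
tool_rot: [-3.138, -0.004, -0.001]
contact_force: [-11.4, 1.5, 32.0]
opening: 0.0005
```

It stops hard at a reported z of 0.096, which is a cap height of about 0.132. That's fully collapsed. Retreating and moving clear to check.

>>> carry_out(translation=[[0,0,-0.005],[0,0,-0.01],[0,0,-0.03],[0,0,-0.04],[0,0,-0.04],[0,0,-0.04],[-0.03,0,-0.03],[-0.04,0,-0.02],[-0.04,0,0],[0,0,0]], turn=[[0,0,0],[0,0,0],[0,0,0],[0,0,0],[0,0,0],[0,0,0],[0,0,0],[0,0,0],[0,0,0],[0,0,0]], gripper=[1,1,1,1,1,1,1,1,1,1])

```text
time: 13.55
tool_pos: [0.4699, -0.1647, 0.3073]
tool_rot: [-3.135, 0.001, -0.002]
contact_force: [0.6, 0.4, 0.0]
opening: 0.0006
```

```bash
python3 - <<'E'
from h import *
p=read_camera('scene');q=read_camera('top')
for k in('cap_top','funnel_rim'):
  for c in(p,q):print(k,[(np.round(r['pixel'],1),round(r['score'],2)) for r in nets.tip_of(c,k)])
print('expect',proj(p,[.585,-.167,.132]),proj(q,[.585,-.167,.132]))
cv2.imwrite('pics/j.png',cv2.resize(p['img'][140:350,130:480,::-1],(800,480),interpolation=cv2.INTER_CUBIC))
o=robot.observe();print(o['tool_pos'],o['contact_force'])
E
```

```text
cap_top [(array([196.6, 230.6]), 0.8), (array([222. , 276.1]), 0.77)]
cap_top [(array([414.2, 204.8]), 0.64), (array([452.9, 298.6]), 0.58)]
funnel_rim [(array([438.7, 165.2]), 0.68)]
funnel_rim [(array([138.9, 208.1]), 0.57)]
expect [221.59090627 274.20391936] [416.04033153 207.51589739]
[ 0.47430084 -0.16541426  0.30586982] [ 0.52507741 -0.06068786  0.13706631]
```

View pics/j.png

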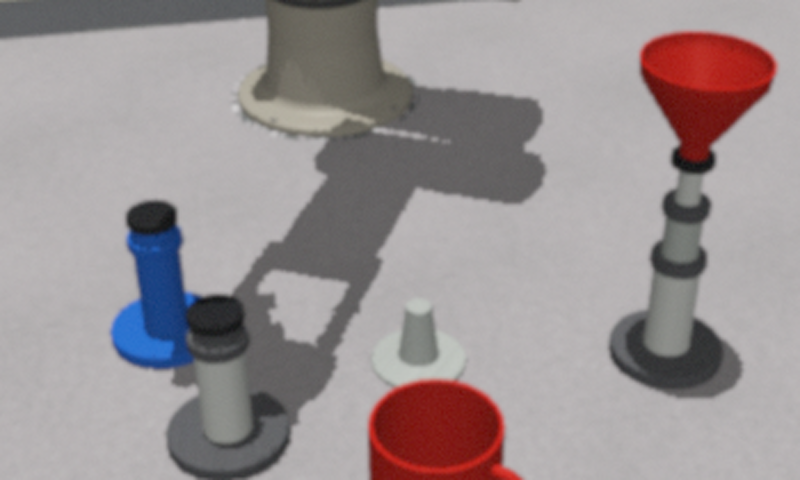

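The cap sits right on the collar and rim, and the funnel stand and the blue look-alike haven't moved. Handing in.

```bash
python3 -c "
from cell import robot
print(robot.hand_in())"
```

```text
the job is handed in; nothing more can be done
None
```

The bare stand is pressed fully down and the job is handed in. I used the shut fingers straight down on the cap: the inner tube went home first at about 2 N, then the middle tube at about 7 N. It then stopped hard and the force rose to 32 N with no further travel. The run took about 13.7 s of the 32 s.

**Last checks**
- **Bare stand:** after I backed off, the cap shows at (222, 276) in the scene view, against (221.6, 274.2) expected when collapsed. The top view gives (414, 205) against (416, 207.5). The picture shows the cap resting on the collar and rim.
- **Other things:** the funnel rim is within about 2 px of where it started, and the blue look-alike looks unmoved. The arm is clear and the wrist reads about 0 N.

**What disagreed**
- **Reported tool position:** the cameras put the real fingertips about 37 mm short of it along the tool axis. I confirmed this by triangulating the tip from both views. The hard stop came at a reported height of 0.096 m, which corresponds to the expected 0.132 m.
- **Scene view:** early on it placed the stand 2–4 px off from where the top view did. This didn't matter for the press.

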